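# Put the lenses away on their case bases

## Task

Put the four camera lenses away: stand each one upright in the middle of the foam pad of its own hard-case base, the smallest lens on the smallest base and so on up to the largest on the largest, ready for the clear covers to be screwed on. They are glass, so set them down gently and do not tip one over, and leave the aluminium lens hood and the amber jar where they stand.

Things in the scene. Friction and masses are not known exactly. Their poses are not given: they have to be found in the camera images.
- lens1_center (a point): centre, half-way up, of the smallest of the four camera lenses: an upright black round barrel with a ribbed focus ring, 40 mm in diameter over its whole height of 38 mm, about 90 g, standing on the black cap on its rear end (underside 19 mm below this point) with its dark front glass upward; z points up along the barrel, the yaw has no meaning
- lens2_center (a point): centre, half-way up, of the second smallest of the four camera lenses: an upright black round barrel with a ribbed focus ring, 48 mm in diameter over its whole height of 52 mm, about 150 g, standing on the black cap on its rear end (underside 26 mm below this point) with its dark front glass upward; z points up along the barrel, the yaw has no meaning
- lens3_center (a point): centre, half-way up, of the second largest of the four camera lenses: an upright black round barrel with a ribbed focus ring, 56 mm in diameter over its whole height of 68 mm, about 250 g, standing on the black cap on its rear end (underside 34 mm below this point) with its dark front glass upward; z points up along the barrel, the yaw has no meaning
- lens4_center (a point): centre, half-way up, of the largest of the four camera lenses: an upright black round barrel with a ribbed focus ring, 64 mm in diameter over its whole height of 84 mm, about 400 g, standing on the black cap on its rear end (underside 42 mm below this point) with its dark front glass upward; z points up along the barrel, the yaw has no meaning
- base1_pad (a point): middle of the grey foam pad on the smallest case base, in the pad's surface: a loose black round screw base of a hard lens case lying flat on the shelf, flange 68 mm in diameter and 8 mm high, then a threaded step with the flat pad on top, 60 mm in diameter, its surface 14 mm above the shelf, no rim round it; this is the base for the smallest lens (40 mm); z points up, the yaw has no meaning
- base2_pad (a point): middle of the grey foam pad on the second smallest case base, in the pad's surface: a loose black round screw base of a hard lens case lying flat on the shelf, flange 78 mm in diameter and 8 mm high, then a threaded step with the flat pad on top, 70 mm in diameter, its surface 14 mm above the shelf, no rim round it; this is the base for the second smallest lens (48 mm); z points up, the yaw has no meaning
- base3_pad (a point): middle of the grey foam pad on the second largest case base, in the pad's surface: a loose black round screw base of a hard lens case lying flat on the shelf, flange 88 mm in diameter and 8 mm high, then a threaded step with the flat pad on top, 80 mm in diameter, its surface 14 mm above the shelf, no rim round it; this is the base for the second largest lens (56 mm); z points up, the yaw has no meaning
- base4_pad (a point): middle of the grey foam pad on the largest case base, in the pad's surface: a loose black round screw base of a hard lens case lying flat on the shelf, flange 98 mm in diameter and 8 mm high, then a threaded step with the flat pad on top, 90 mm in diameter, its surface 14 mm above the shelf, no rim round it; this is the base for the largest lens (64 mm); z points up, the yaw has no meaning
- hood_center (a point): centre, half-way up, of the aluminium lens hood: a bare metal tube open at both ends, 36 mm high, 68 mm wide at the foot and 60 mm at the top; not a lens, it stands among the lenses and stays where it is; z points up
- jar_center (a point): centre, half-way up, of the amber glass jar with a black twist cap, 60 mm in diameter and 85 mm high; it stands among the case bases and stays where it is; z points up
Mind the look-alikes: they are no part of the job. Leave any red look-alike of the part that bears lens1_center alone.

How it is judged:
By the outcome, as a careful person would: the job done as asked, in the order asked, and still so for the second after the job is handed in, with the robot touching nothing.
It also fails if it takes over 96 s, if anything falls off the work surface, if the arm or the gripper's body presses on something with over 40 N, if the wrist force passes 120 N, or if a joint passes its speed limit or range.

## Robot

A 6-joint arm with a two-finger parallel gripper is mounted at the origin on the work surface. World frame = base frame: x ahead of the robot, y to its left, z up, the work surface at z = 0. Lengths are in m, angles in rad, forces in N, time in s.
With the tool pointing down it reaches from about 0.325 to 0.775 m from the base axis. Payload 9.3 kg.
Tool frame: the origin (TCP) lies at the centre of the arm's flange, where the gripper is bolted on; the fingertips stand 173 mm ahead of it and the grasp point (between the pads) lies 155 mm ahead of it; z points along the fingers, x is the direction in which the jaws open and shut, and the axes are right-handed (so a half turn about z gives the same grasp; the last joint's range is limited). The gripper opens to 85 mm and grips with 20 to 120 N. Pads are 22 mm wide; open, the fingers measure 114 mm over their backs; the gripper's body (76 mm by 85 mm) begins 54 mm behind the grasp point. The pads swing forward as they close: fully open they stand 13 mm farther back than shut.
Start: joints at [1.068, 0.259, 0.021, 1.334, 0, 1.418], TCP at [0.188, 0.517, 0.405] pointing down, gripper open.
Joint ranges: [-3.04, 3.04], [-0.91, 1.82], [-1.04, 1.36], [-1.92, 1.95], [-1.52, 1.45], [-3.14, 3.14]. Speed limits (rad/s): [2.22, 2.22, 2.79, 3.14, 3.14, 3.14].

## Interface

Orientations are given as a rotation vector (axis times angle).
In Python, from station import * gives the robot as it stands. The module is installed in compiled form; this text tells all that it offers.
- The arm moves only by the shell command python3 -m crank 'ROWS' [OPENING] [FORCE]. ROWS is text: rows parted by semicolons, each of 6 numbers parted by spaces: the shift along the world's x, y, z in mm, then the turn, a rotation vector about the world's x, y, z in rad. In form: tx ty tz ax ay az; .... A call has exactly 8 rows; each row shifts and turns the pose as measured when the row begins; what a row does not reach is not made up. A row lasts 1/8 s, in which the tool goes at most 62.5 mm and 10.7 degrees, less where a joint would pass 70% of its speed; a pose out of reach is approached as far as the arm can. A call is refused whole if a number of a shift passes 62.5 or a number of a turn 0.188, either way. A call with a gripper value outside its range is refused whole. OPENING is the closure in counts, from 0 (fully open) to 255 (shut), set as the call begins (- or left out, the last holds). The fingers move at their own pace and stop on an object; FORCE is the grip in N (left out, the last holds). Time passes only in rows, so rows that do not move let the fingers close, or fill a call up. It gives the time, the measured TCP pose, the force and the opening at its end, in the units of the state.
- read_state(): the state, without advancing time (a new reading comes with each control period).
- get_image(name): name is "side" or "top"; returns a dict with "frame" (400x640x3 uint8, blue, green, red), "z_map" (400x640 float32, m along the optical axis (not along the pixel's ray), 0 where there is no reading), "camera_matrix" (3x3 intrinsics, pixels), "D" ([k1, k2, p1, p2, k3] as OpenCV has them; the pictures are not rectified), "pose" (4x4, takes a point from camera to world coordinates). Camera axes: x right, y down, z forward; pixel columns grow to the right and rows downward; lengths in m; the calibration is good to about 2 mm. A picture is of the moment at which its call begins.
- job_done(): hands the job in, once; it reports no verdict.
The state is a dict: "clock": time; "joints": joint angles; "joint_vel": joint speeds; "effort": joint torques, N m; "tool_pos": TCP position; "eef_rot": TCP orientation; "ft_force": force on the tool from outside, world axes, zero at the start; "moment": the same for the moment, N m; "opening": finger opening in m.
Only numpy, scipy, OpenCV 4.12 (cv2) and the standard library are available. Lean on these libraries where they do the work, as an engineer would, in place of code of your own. Each camera call takes 0.05 s, during which the arm holds its last target. There are 200 camera calls.

## Working session

There is one attempt and no reset: what is moved stays moved. The work goes in short steps, Python scripts to look and compute and a shell command to move; the robot and the scene stay as the last step left them, time stands still between calls to the robot, and variables do not carry over. Pictures are saved under pics/ and viewed, about 12 in all and at most 16, crops included, and the job is handed in when it is done.

```bash
mkdir -p pics; python3 - <<'E'
from station import *
import cv2,pickle,numpy as np
print(read_state())
for n in("side","top"):
    im=get_image(n);cv2.imwrite(f"pics/{n}0.png",im["frame"]);pickle.dump(im,open(f"{n}0.pkl","wb"))
    print(n,im["camera_matrix"].tolist(),im["D"],np.round(im["pose"],3).tolist(),(im["z_map"]>0).mean())
E
```

```text
{'clock': 0.0, 'joints': array([1.06842113e+00, 2.59168637e-01, 2.07932805e-02, 1.33372471e+00,
       1.32855198e-06, 1.41818062e+00]), 'joint_vel': array([-0.00029066, -0.00053498,  0.00175135,  0.00041866,  0.00069756,
        0.0005088 ]), 'effort': array([ 3.25989873e-03, -5.55642271e+01,  3.44534647e+01,  1.35979388e-02,
        8.58798353e-05, -2.16446944e-05]), 'tool_pos': array([0.18845531, 0.51664742, 0.40409124]), 'eef_rot': array([ 2.57359515e+00,  1.80072085e+00, -1.83751800e-03]), 'ft_force': array([ 0.29803937, -0.82312194, -0.43959691]), 'moment': array([ 0.04734898, -0.05717627, -0.01702382]), 'opening': 0.08550147897974571}
side [[387.82231577724167, 0.0, 322.29626786929595], [0.0, 387.82231577724167, 198.71273123132], [0.0, 0.0, 1.0]] [-0.0350903  0.         0.         0.         0.       ] [[0.881, -0.342, 0.327, 0.221], [-0.473, -0.626, 0.62, -0.539], [-0.007, -0.701, -0.713, 0.687], [0.0, 0.0, 0.0, 1.0]] 0.9961875
top [[466.86554103566755, 0.0, 318.775002253841], [0.0, 466.86554103566755, 200.3269508089728], [0.0, 0.0, 1.0]] [-0.13989595  0.          0.          0.          0.        ] [[-0.009, -0.993, 0.122, 0.362], [-1.0, 0.008, -0.011, 0.003], [0.01, -0.122, -0.993, 1.158], [0.0, 0.0, 0.0, 1.0]] 0.996015625
```

View pics/top0.png

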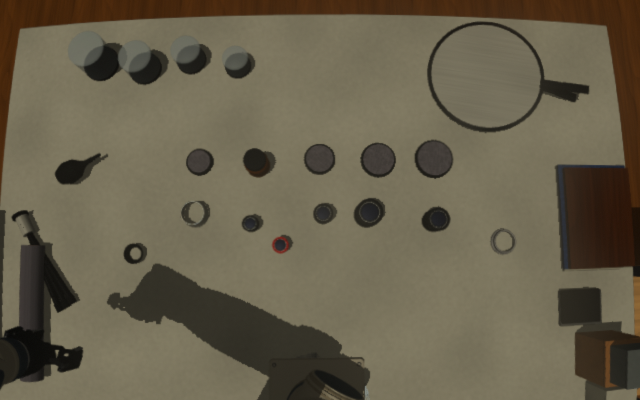

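View pics/side0.png

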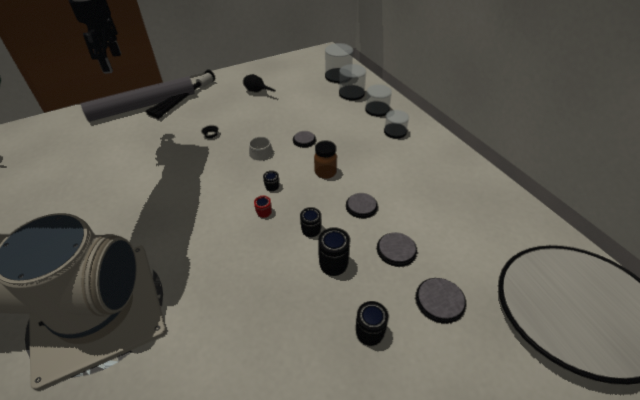

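The top view shows these lens candidates:
- lens1 at (251,223)
- the red look-alike at (281,243), to be left alone
- lens2 at (323,213)
- lens4 at (369,212)
- lens3 at (436,218)
- the hood at (195,212), not a lens

The bases are base1 (199,161), base2 (319,158), base3 (378,159) and base4 (434,158). The jar is at (257,162). The side view agrees. The clear covers at top left also stand on dark discs, but they aren't needed.

Next I'll measure from both views.

```bash
cat > h.py <<'E'
import cv2,numpy as np
def world(im):
    h,w=im["z_map"].shape
    g=np.stack(np.meshgrid(np.arange(w),np.arange(h)),-1).reshape(-1,1,2).astype(np.float64)
    n=cv2.undistortPoints(g,im["camera_matrix"],im["D"]).reshape(h,w,2)
    z=im["z_map"].astype(float)
    P=np.dstack([n[...,0]*z,n[...,1]*z,z])@im["pose"][:3,:3].T+im["pose"][:3,3]
    P[z==0]=np.nan
    return P
def ray(im,uv,z):
    n=cv2.undistortPoints(np.array(uv,float).reshape(-1,1,2),im["camera_matrix"],im["D"]).reshape(-1,2)
    d=np.c_[n,np.ones(len(n))]@im["pose"][:3,:3].T; o=im["pose"][:3,3]
    return o+d*((z-o[2])/d[:,2])[:,None]
def top(im,xy,r,band=.005,P=None):
    """top rim of thing near xy: mask of its top face, circle centre by ray at its height"""
    P=world(im) if P is None else P
    m=(np.hypot(P[...,0]-xy[0],P[...,1]-xy[1])<r)&(P[...,2]>.006)
    if m.sum()<15: return None
    zt=np.percentile(P[m][:,2],90)
    t=(m&(abs(P[...,2]-zt)<band)).astype(np.uint8)
    c=max(cv2.findContours(t,cv2.RETR_EXTERNAL,cv2.CHAIN_APPROX_NONE)[0],key=cv2.contourArea)
    e=cv2.fitEllipse(cv2.convexHull(c)) if len(cv2.convexHull(c))>=5 else cv2.minAreaRect(c)
    Q=ray(im,c.reshape(-1,2),zt)
    (cx,cy),rr=cv2.minEnclosingCircle(Q[:,:2].astype(np.float32))
    return [round(v*1000,1) for v in (*ray(im,e[0],zt)[0][:2],cx,cy,zt,2*rr)]
E
python3 - <<'E'
import pickle;from h import *
T=pickle.load(open("top0.pkl","rb"));S=pickle.load(open("side0.pkl","rb"))
PT,PS=world(T),world(S)
for im,P,c in((T,PT,(340,300)),(T,PT,(480,200)),(S,PS,(470,220))): print("table z",P[c[1],c[0]].round(4))
for n,u in dict(b1=(199,161),b2=(319,158),b3=(378,159),b4=(434,158),l1=(251,223),l2=(323,213),l4=(369,212),l3=(436,218),hood=(195,212),jar=(257,162),red=(281,243)).items():
    p=PT[u[1],u[0]]
    if n=="hood": p=ray(T,[u],.02)[0]
    a=top(T,p,.06 if n[0]=="b" else .045,P=PT); b=top(S,(np.array(a[2:4])/1000),.06 if n[0]=="b" else .045,P=PS)
    print(n,a,b)
E
```

```text
table z [ 0.2569 -0.0594  0.0014]
table z [ 0.5012 -0.4216 -0.0012]
table z [ 0.8067 -0.1729  0.0026]
b1 [np.float64(603.7), np.float64(292.3), 603.4, 292.7, np.float64(15.6), 61.5] [np.float64(601.2), np.float64(288.3), 600.7, 287.9, np.float64(16.2), 64.1]
b2 [np.float64(605.5), np.float64(-10.7), 606.7, -11.0, np.float64(15.9), 75.0] [np.float64(605.3), np.float64(-14.5), 605.6, -14.1, np.float64(15.8), 72.3]
b3 [np.float64(604.3), np.float64(-159.4), 604.0, -159.6, np.float64(16.1), 81.3] [np.float64(602.3), np.float64(-162.5), 603.0, -161.6, np.float64(15.6), 81.8]
b4 [np.float64(606.9), np.float64(-302.0), 607.0, -301.2, np.float64(16.3), 95.4] [np.float64(603.2), np.float64(-305.2), 604.3, -304.1, np.float64(15.3), 91.1]
l1 [np.float64(444.5), np.float64(157.7), 444.2, 157.5, np.float64(39.0), 38.9] [np.float64(443.2), np.float64(155.6), 443.2, 155.5, np.float64(38.9), 45.0]
l2 [np.float64(466.4), np.float64(-17.8), 466.5, -17.8, np.float64(53.5), 47.3] [np.float64(465.1), np.float64(-20.2), 465.0, -19.4, np.float64(52.7), 50.4]
l4 [np.float64(465.1), np.float64(-125.0), 465.1, -124.9, np.float64(85.1), 63.5] [np.float64(463.5), np.float64(-127.8), 463.8, -126.7, np.float64(84.4), 67.4]
l3 [np.float64(448.3), np.float64(-291.0), 448.3, -290.8, np.float64(68.9), 57.2] [np.float64(447.2), np.float64(-293.4), 447.6, -292.9, np.float64(68.1), 57.6]
hood [np.float64(471.1), np.float64(300.0), 471.1, 299.7, np.float64(35.8), 60.2] [np.float64(469.7), np.float64(297.9), 469.7, 297.5, np.float64(35.4), 69.0]
jar [np.float64(591.9), np.float64(142.3), 591.9, 141.7, np.float64(86.2), 53.9] [np.float64(589.7), np.float64(139.0), 589.9, 139.4, np.float64(85.8), 59.5]
red [np.float64(392.4), np.float64(85.8), 392.2, 85.8, np.float64(39.1), 39.5] [np.float64(390.8), np.float64(82.8), 390.9, 83.5, np.float64(38.8), 43.1]
```

```bash
python3 - <<'E'
import cv2,numpy as np
a=cv2.imread("pics/top0.png")[135:260,170:470];b=cv2.imread("pics/side0.png")[130:350,230:480]
a=cv2.resize(a,None,fx=2.6,fy=2.6,interpolation=3);cv2.imwrite("pics/crop1.png",cv2.convertScaleAbs(a,alpha=1.6))
E
```

```text
(no output)
```

View pics/crop1.png

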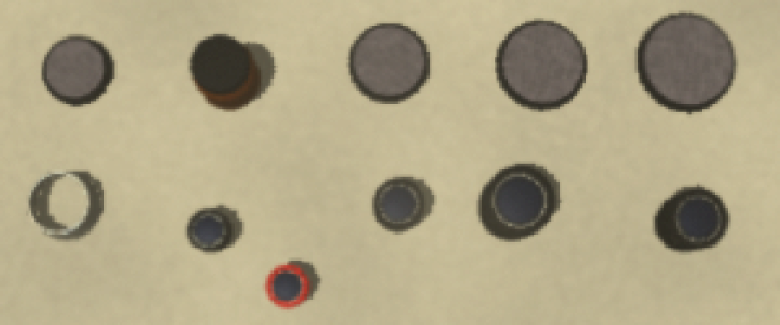

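The close crop confirms the choice: black barrels with diameters of about 39, 47, 57 and 63 mm and heights of 39, 53, 69 and 85 mm. The red one at crop (287,285) and the open hood at (67,204) are excluded. The two views agree to about 3 mm, so I'll start with lens1.

```bash
python3 -m crank '32 -45 -13 0 0 0.175; 32 -45 -13 0 0 0.174; 32 -45 -13 0 0 0; 32 -45 -13 0 0 0; 32 -45 -13 0 0 0; 32 -45 -13 0 0 0; 32 -45 -13 0 0 0; 32 -45 -13 0 0 0' 0 30
```

```text
clock: 1.1
tool_pos: [0.4471, 0.1489, 0.2962]
eef_rot: [2.207, 2.235, -0.001]
ft_force: [1.4, 1.0, -0.0]
opening: 0.0856
```

```bash
python3 -m crank '-3 7.5 0 0 0 0; 0 0 -20 0 0 0; 0 0 -20 0 0 0; 0 0 -20 0 0 0; 0 0 -20 0 0 0; 0 0 -20 0 0 0; 0 0 -12 0 0 0; 0 0 -3 0 0 0'
```

```text
clock: 2.1
tool_pos: [0.4433, 0.1567, 0.1769]
eef_rot: [-2.21, -2.23, 0.004]
ft_force: [0.1, -0.3, 0.4]
opening: 0.0855
```

```bash
python3 - <<'E'
from station import *
import cv2,numpy as np,pickle
from h import *
s=get_image("side");t=get_image("top");st=read_state();p=st["tool_pos"];print(p,st["clock"])
pickle.dump((s,t),open("g1.pkl","wb"))
def proj(im,q):
    R=im["pose"][:3,:3].T;tv=-R@im["pose"][:3,3]
    return cv2.projectPoints(np.array([q]),cv2.Rodrigues(R)[0],tv,im["camera_matrix"],im["D"])[0].reshape(2)
o=[]
for im in(s,t):
    c=proj(im,p-[0,0,.155]).astype(int);print(c)
    f=im["frame"][max(c[1]-55,0):c[1]+55,c[0]-55:c[0]+55];o.append(cv2.resize(f,(390,390),interpolation=3))
cv2.imwrite("pics/g1.png",cv2.convertScaleAbs(np.hstack(o),alpha=1.6))
E
```

```text
[0.44356154 0.15658852 0.17736373] 2.2
[271 180]
[250 224]
```

View pics/g1.png

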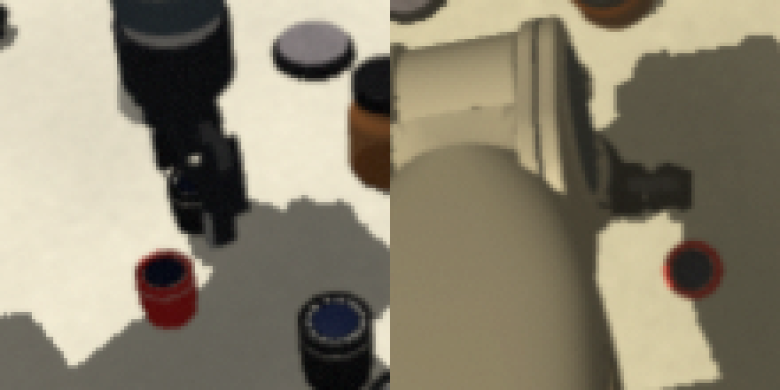

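The side crop shows lens1 at (188,200), between the open fingers. The red one at (165,290) is clear of them. Closing at 30 N.

```bash
python3 -m crank '0 0 0 0 0 0;0 0 0 0 0 0;0 0 0 0 0 0;0 0 0 0 0 0;0 0 0 0 0 0;0 0 0 0 0 0;0 0 0 0 0 0;0 0 0 0 0 0' 255 30
```

```text
clock: 3.2
tool_pos: [0.444, 0.1566, 0.1789]
eef_rot: [-2.212, -2.231, 0.0]
ft_force: [-0.2, 0.0, -0.6]
opening: 0.0394
```

```bash
python3 -m crank '0 0 20 0 0 0; 0 0 35 0 0 0; 25 22 5 0 0 0; 36 30 0 0 0 0; 36 30 0 0 0 0; 36 30 0 0 0 0; 25 22 0 0 0 0; 0 0 0 0 0 0'
```

```text
clock: 4.2
tool_pos: [0.6058, 0.2947, 0.2401]
eef_rot: [-2.213, -2.229, 0.002]
ft_force: [0.2, -0.2, -1.9]
opening: 0.0392
```

```bash
python3 - <<'E'
from station import *
from h import *
s=get_image("side");st=read_state();p=st["tool_pos"];print(p,st["clock"],st["opening"],st["ft_force"])
print(top(s,(.601,.288),.055,.003))
cv2.imwrite("pics/g2.png",cv2.convertScaleAbs(cv2.resize(s["frame"][60:220,220:420],None,fx=3,fy=3,interpolation=3),alpha=1.6))
E
```

```text
[0.6049623  0.29397903 0.24009529] 4.25 0.039367130909818915 [-1.12589626 -0.22869683 -1.13625087]
[np.float64(600.3), np.float64(282.3), 599.6, 283.8, np.float64(380.6), 111.6]
```

View pics/g2.png

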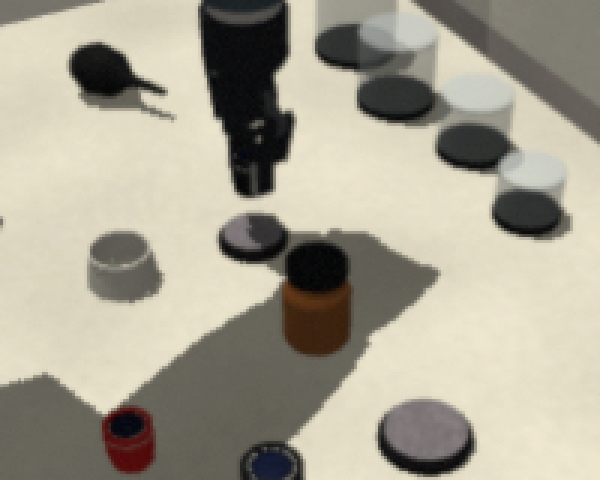

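The side view shows lens1 hanging upright above base1, whose pad is at crop (252,232). I'll correct by a few mm and lower it.

```bash
python3 -m crank '-2.5 -3.5 0 0 0 0; 0 0 -15 0 0 0; 0 0 -12 0 0 0; 0 0 -8 0 0 0; 0 0 -4 0 0 0; 0 0 -2 0 0 0; 0 0 -1 0 0 0; 0 0 0 0 0 0'; python3 - <<'E'
from station import *
print([ (read_state()["tool_pos"]*1000).round(1) for _ in range(3)],read_state()["ft_force"])
E
```

```text
clock: 5.25
tool_pos: [0.6003, 0.2882, 0.1954]
eef_rot: [-2.214, -2.226, 0.006]
ft_force: [-0.4, 0.2, -1.2]
opening: 0.0388
[array([600.3, 288.2, 195.4]), array([600.3, 288.2, 195.4]), array([600.3, 288.2, 195.4])] [-0.42353197  0.179027   -1.16286758]
```

```bash
python3 -m crank '1 1.5 -1 0 0 0; 0.5 0.5 -1 0 0 0; 0 0 -0.5 0 0 0; 0 0 -0.5 0 0 0; 0 0 0 0 0 0; 0 0 0 0 0 0; 0 0 0 0 0 0; 0 0 0 0 0 0'
```

```text
clock: 6.25
tool_pos: [0.602, 0.2905, 0.193]
eef_rot: [-2.214, -2.227, 0.004]
ft_force: [0.5, 0.1, -0.2]
opening: 0.0394
```

```bash
python3 -m crank '0 0 -1 0 0 0; 0 0 0 0 0 0; 0 0 -0.5 0 0 0; 0 0 0 0 0 0; 0 0 0 0 0 0; 0 0 0 0 0 0; 0 0 0 0 0 0; 0 0 0 0 0 0'
```

```text
clock: 7.25
tool_pos: [0.6019, 0.2905, 0.1929]
eef_rot: [-2.215, -2.227, 0.003]
ft_force: [-1.7, -1.2, 2.3]
opening: 0.039
```

The z force changed from −1.2 to +2.3 N, so lens1 has touched the pad. Releasing.

```bash
python3 -m crank '0 0 0 0 0 0; 0 0 0 0 0 0; 0 0 0 0 0 0; 0 0 0 0 0 0; 0 0 15 0 0 0; 0 0 25 0 0 0; 0 0 50 0 0 0; 0 0 50 0 0 0' 70
```

```text
clock: 8.25
tool_pos: [0.6009, 0.29, 0.3351]
eef_rot: [-2.213, -2.225, 0.012]
ft_force: [0.6, -0.1, -0.4]
opening: 0.0621
```

```bash
python3 -m crank '-19 -44 0 0 0 0; -19 -44 0 0 0 0; -19 -44 0 0 0 0; -19 -44 -10 0 0 0; -19 -44 -10 0 0 0; -19 -44 -15 0 0 0; -19 -44 0 0 0 0; 0 0 0 0 0 0' 0; python3 - <<'E'
from station import *
from h import *
t=get_image("side")
print(top(t,(.602,.290),.06,.004))
cv2.imwrite("pics/g3.png",cv2.convertScaleAbs(cv2.resize(t["frame"][60:260,220:420],None,fx=3,fy=3,interpolation=3),alpha=1.6))
P=world(t);m=(np.hypot(P[...,0]-.6,P[...,1]-.29)<.06)
q=P[m&(abs(P[...,2]-.0145)<.004)];print("pad",len(q),q.mean(0).round(4))
E
```

```text
clock: 9.25
tool_pos: [0.463, -0.0253, 0.3143]
eef_rot: [2.206, 2.221, 0.015]
ft_force: [0.6, -0.2, -0.5]
opening: 0.0856
None
pad 0 [nan nan nan]<stdin>:7: RuntimeWarning: Mean of empty slice.
  ret = um.true_divide(
```

View pics/g3.png

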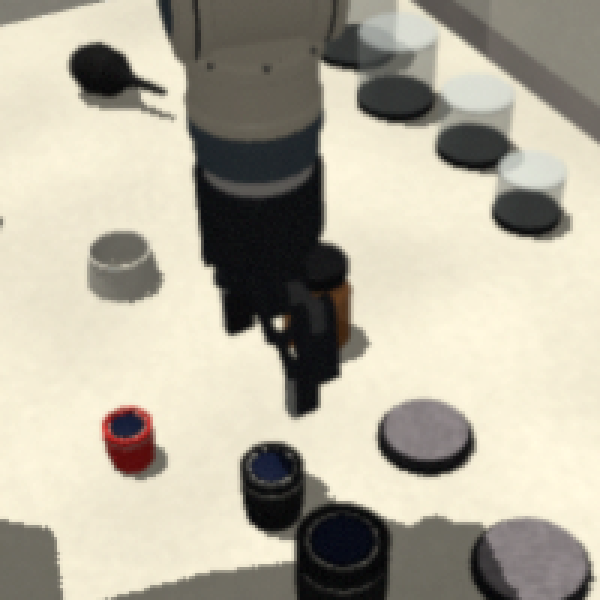

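The jaw camera line to base1 is blocked by the arm, so I'll check lens1 later from the top view. Continuing to lens2, seen at crop (272,485).

```bash
python3 -m crank '3 6.5 0 0 0 0; 0 0 -25 0 0 0; 0 0 -25 0 0 0; 0 0 -25 0 0 0; 0 0 -25 0 0 0; 0 0 -18 0 0 0; 0 0 -10 0 0 0; 0 0 0 0 0 0'; python3 - <<'E'
from station import *
from h import *
t=get_image("top")
print(top(t,(.602,.290),.06,.004))
cv2.imwrite("pics/g4.png",cv2.convertScaleAbs(cv2.resize(t["frame"][120:270,160:360],None,fx=3,fy=3,interpolation=3),alpha=1.6))
E
```

```text
clock: 10.3
tool_pos: [0.4717, -0.0076, 0.1856]
eef_rot: [2.186, 2.234, 0.025]
ft_force: [-0.6, -0.1, -0.5]
opening: 0.0854
[np.float64(603.6), np.float64(289.9), 603.5, 289.6, np.float64(52.0), 39.8]
```

View pics/g4.png

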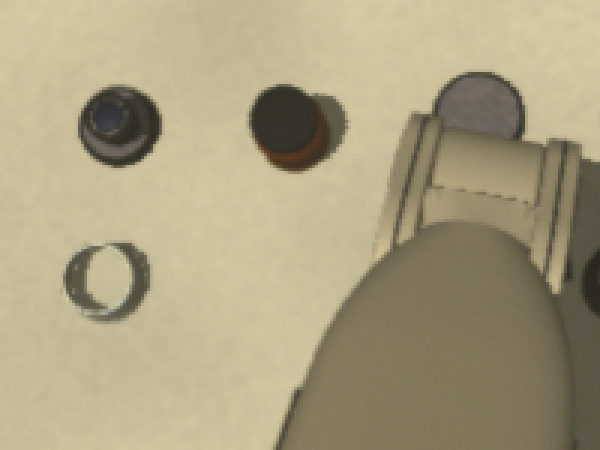

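Lens1 measures (603.5, 289.8) with its top at 52 mm. Base1 was at (603.6, 292.5) in the same view, so the lens is upright and 2.7 mm off centre. The tool has drifted about 11 mm, so I'll work out the correction, including tilt.

```bash
cat > st.py <<'E'
import sys
from station import *
import numpy as np
from scipy.spatial.transform import Rotation as R
s=read_state();r=R.from_rotvec(s["eef_rot"]);p=s["tool_pos"]
want=R.from_rotvec([np.pi/2**.5,np.pi/2**.5,0])
print("t",round(s["clock"],2),"tcp",(p*1e3).round(1),"grasp",((p+r.apply([0,0,.155]))*1e3).round(1),"turn needed",(want*r.inv()).as_rotvec().round(4),"F",s["ft_force"].round(1),"op",round(s["opening"]*1e3,1))
if len(sys.argv)>1: print("shift",(np.array([float(a) for a in sys.argv[1:]])-p[:len(sys.argv)-1]*1e3).round(1))
E
python3 st.py 466 -19 183
```

```text
t 10.35 tcp [471.8  -7.7 186. ] grasp [475.4  -7.7  31.1] turn needed [ 0.      0.0232 -0.0214] F [0.1 0.7 0.3] op 85.6
shift [ -5.8 -11.3  -3. ]
```

```bash
python3 -m crank '-2 -4 -1 0 0.012 -0.011; -2 -4 -1 0 0.011 -0.01; -1 -2 0 0 0 0; 0 0 0 0 0 0; 0 0 0 0 0 0; 0 0 0 0 0 0; 0 0 0 0 0 0; 0 0 0 0 0 0'; python3 st.py 466 -19 183
```

```text
clock: 11.35
tool_pos: [0.4671, -0.0186, 0.1858]
eef_rot: [2.222, 2.218, 0.001]
ft_force: [0.2, 0.4, -0.5]
opening: 0.0855
t 11.35 tcp [467.1 -18.6 185.8] grasp [467.4 -18.7  30.8] turn needed [0.0007 0.0019 0.0015] F [ 0.2  0.4 -0.5] op 85.5
shift [-1.1 -0.4 -2.8]
```

```bash
python3 -m crank '-1 0 -2 0 0 0;0 0 0 0 0 0;0 0 0 0 0 0;0 0 0 0 0 0;0 0 0 0 0 0;0 0 0 0 0 0;0 0 0 0 0 0;0 0 0 0 0 0' 255 35;  python3 st.py 605.5 -12.5 240
```

```text
clock: 12.35
tool_pos: [0.466, -0.0186, 0.1838]
eef_rot: [2.222, 2.218, 0.001]
ft_force: [-0.5, -1.0, 1.8]
opening: 0.047
t 12.35 tcp [466.  -18.6 183.8] grasp [466.4 -18.7  28.8] turn needed [0.0008 0.002  0.0015] F [-0.5 -1.   1.8] op 47.0
shift [139.5   6.1  56.2]
```

```bash
python3 -m crank '0 0 20 0 0 0; 0 0 30 0 0 0; 20 1 5 0 0 0; 30 1 0 0 0 0; 35 2 0 0 0 0; 30 1 0 0 0 0; 20 1 0 0 0 0; 0 0 0 0 0 0'; python3 st.py 606 -12.5 198
```

```text
clock: 13.35
tool_pos: [0.6038, -0.0119, 0.2381]
eef_rot: [-2.222, -2.218, 0.003]
ft_force: [-0.8, 0.6, -2.5]
opening: 0.0478
t 13.35 tcp [603.8 -11.9 238.1] grasp [603.4 -11.8  83.1] turn needed [-0.0004 -0.0027  0.0017] F [-0.8  0.6 -2.5] op 47.8
shift [  2.2  -0.6 -40.1]
```

```bash
python3 -m crank '2 0 -12 0 0 0; 0 0 -12 0 0 0; 0 0 -8 0 0 0; 0 0 -4 0 0 0; 0 0 -1 0 0 0; 0 0 0 0 0 0; 0 0 0 0 0 0; 0 0 0 0 0 0'; python3 st.py 606 -12.5 198
```

```text
clock: 14.35
tool_pos: [0.6035, -0.0119, 0.1986]
eef_rot: [-2.221, -2.217, 0.004]
ft_force: [0.1, -1.0, -1.0]
opening: 0.0471
t 14.35 tcp [603.5 -11.9 198.6] grasp [602.8 -11.8  43.6] turn needed [-0.0007 -0.0046  0.002 ] F [ 0.1 -1.  -1. ] op 47.1
shift [ 2.5 -0.6 -0.6]
```

```bash
python3 -m crank '2.5 -0.5 1 0 -0.004 0.002; 0.5 0 0 0 0 0; 0 0 -1 0 0 0; 0 0 -0.5 0 0 0; 0 0 -0.5 0 0 0; 0 0 0 0 0 0; 0 0 0 0 0 0; 0 0 0 0 0 0'; python3 st.py 606 -12.5 198
```

```text
clock: 15.35
tool_pos: [0.6068, -0.0125, 0.1979]
eef_rot: [-2.221, -2.221, -0.001]
ft_force: [-0.3, 0.9, 0.2]
opening: 0.0475
t 15.35 tcp [606.8 -12.5 197.9] grasp [606.8 -12.4  42.9] turn needed [-0.0005  0.0002 -0.0002] F [-0.3  0.9  0.2] op 47.5
shift [-0.8 -0.   0.1]
```

```bash
python3 -m crank '-0.5 0 -0.5 0 0 0; 0 0 -0.5 0 0 0; 0 0 0 0 0 0; 0 0 -0.5 0 0 0; 0 0 0 0 0 0; 0 0 0 0 0 0; 0 0 0 0 0 0; 0 0 0 0 0 0'; python3 st.py 606 -12.5 198
```

```text
clock: 16.35
tool_pos: [0.6064, -0.0124, 0.1979]
eef_rot: [2.22, 2.221, 0.003]
ft_force: [-0.5, 0.8, 2.7]
opening: 0.0472
t 16.35 tcp [606.4 -12.4 197.9] grasp [606.8 -12.4  42.9] turn needed [-0.0002  0.0023 -0.0003] F [-0.5  0.8  2.7] op 47.2
shift [-0.4 -0.1  0.1]
```

```bash
python3 -m crank '0 0 0 0 0 0; 0 0 0 0 0 0; 0 0 0 0 0 0; 0 0 0 0 0 0; 0 0 10 0 0 0; 0 0 25 0 0 0; 0 0 50 0 0 0; 0 0 50 0 0 0' 40; python3 st.py 448 -292 320
```

```text
clock: 17.35
tool_pos: [0.6052, -0.0123, 0.3339]
eef_rot: [-2.218, -2.218, 0.004]
ft_force: [1.0, 0.2, -0.6]
opening: 0.072
t 17.35 tcp [605.2 -12.3 333.9] grasp [604.4 -12.1 178.9] turn needed [-0.0014 -0.0053 -0.0001] F [ 1.   0.2 -0.6] op 72.0
shift [-157.2 -279.7  -13.9]
```

```bash
python3 -m crank '-26 -46 0 0 -0.005 0; -26 -46 0 0 0 0; -26 -46 -5 0 0 0; -26 -46 -5 0 0 0; -26 -46 0 0 0 0; -20 -36 0 0 0 0; 0 0 0 0 0 0; 0 0 0 0 0 0' 0; python3 st.py 448 -292 191; python3 - <<'E'
from station import *
from h import *
t=get_image("top")
for n,q in dict(l1=(.602,.290),l2=(.605,-.0125),l3=(.448,-.292)).items(): print(n,top(t,q,.06,.004))
t=get_image("side")
for n,q in dict(l1=(.602,.290),l2=(.605,-.0125),l3=(.448,-.292)).items(): print(n,top(t,q,.06,.004))
E
```

```text
clock: 18.35
tool_pos: [0.4501, -0.2846, 0.3352]
eef_rot: [2.209, 2.213, 0.012]
ft_force: [0.6, -0.6, -0.8]
opening: 0.0855
t 18.35 tcp [ 450.1 -284.6  335.2] grasp [ 452.5 -285.4  180.2] turn needed [ 0.0051  0.0156 -0.0021] F [ 0.6 -0.6 -0.8] op 85.5
shift [  -2.1   -7.4 -144.2]
l1 [np.float64(603.4), np.float64(289.9), 602.8, 289.4, np.float64(52.1), 41.2]
l2 [np.float64(606.8), np.float64(-11.5), 607.1, -11.5, np.float64(66.2), 47.7]
l3 [np.float64(426.9), np.float64(-266.1), 428.9, -266.0, np.float64(615.6), 96.8]
l1 [np.float64(600.5), np.float64(288.2), 600.0, 288.9, np.float64(52.4), 45.4]
l2 [np.float64(594.7), np.float64(-7.6), 595.8, -9.1, np.float64(66.0), 46.9]
l3 [np.float64(418.7), np.float64(-320.0), 418.8, -318.7, np.float64(578.4), 84.5]
```

```bash
python3 -m crank '-2 -7 0 0.005 0.015 0; 0 0 -25 0 0 0; 0 0 -20 0 0 0; 0 0 -15 0 0 0; 0 0 0 0 0 0; 0 0 0 0 0 0; 0 0 0 0 0 0; 0 0 0 0 0 0'; python3 st.py 448 -292 191
```

```text
clock: 19.45
tool_pos: [0.4509, -0.2897, 0.2755]
eef_rot: [2.209, 2.232, -0.002]
ft_force: [-0.1, 0.4, -0.4]
opening: 0.0859
t 19.45 tcp [ 450.9 -289.7  275.5] grasp [ 450.9 -289.9  120.5] turn needed [ 0.0016  0.0001 -0.01  ] F [-0.1  0.4 -0.4] op 85.9
shift [ -2.9  -2.3 -84.5]
```

```bash
python3 -m crank '-3 -2 0 0 0 -0.01; 0 0 -20 0 0 0; 0 0 -20 0 0 0; 0 0 -20 0 0 0; 0 0 -15 0 0 0; 0 0 -8 0 0 0; 0 0 0 0 0 0; 0 0 0 0 0 0'; python3 st.py 448 -292 191
```

```text
clock: 20.45
tool_pos: [0.4471, -0.293, 0.1927]
eef_rot: [2.221, 2.213, -0.002]
ft_force: [-0.4, -1.0, 0.3]
opening: 0.0853
t 20.45 tcp [ 447.1 -293.   192.7] grasp [ 447.6 -293.8   37.7] turn needed [0.005  0.0034 0.0038] F [-0.4 -1.   0.3] op 85.3
shift [ 0.9  1.  -1.7]
```

Aligned to within 1 mm. Closing on lens3.

```bash
python3 -m crank '0.5 1 -1 0.004 0.003 0;0 0 0 0 0 0;0 0 0 0 0 0;0 0 0 0 0 0;0 0 0 0 0 0;0 0 0 0 0 0;0 0 0 0 0 0;0 0 0 0 0 0' 255 40;  python3 st.py 603.5 -161 250
```

```text
clock: 21.45
tool_pos: [0.4478, -0.292, 0.1927]
eef_rot: [2.224, 2.216, -0.0]
ft_force: [0.1, 0.6, -1.3]
opening: 0.0554
t 21.45 tcp [ 447.8 -292.   192.7] grasp [ 448.  -292.2   37.7] turn needed [0.0016 0.0013 0.0037] F [ 0.1  0.6 -1.3] op 55.4
shift [155.7 131.   57.3]
```

```bash
python3 -m crank '0 0 20 0 0 0; 0 0 30 0 0 0; 22 19 5 0 0 0; 36 30 0 0 0 0; 38 32 0 0 0 0; 36 30 0 0 0 0; 22 18 0 0 0 0; 0 0 0 0 0 0'; python3 st.py 603.5 -161 207
```

```text
clock: 22.45
tool_pos: [0.6055, -0.1589, 0.2483]
eef_rot: [2.228, 2.214, -0.001]
ft_force: [-0.5, 0.4, -2.4]
opening: 0.0552
t 22.45 tcp [ 605.5 -158.9  248.3] grasp [ 605.5 -159.    93.3] turn needed [0.0009 0.     0.0063] F [-0.5  0.4 -2.4] op 55.2
shift [ -2.   -2.1 -41.3]
```

```bash
python3 -m crank '-2 -2 -12 0 0 0; 0 0 -12 0 0 0; 0 0 -8 0 0 0; 0 0 -4 0 0 0; 0 0 -2 0 0 0; 0 0 0 0 0 0; 0 0 0 0 0 0; 0 0 0 0 0 0'; python3 st.py 603.5 -161 207
```

```text
clock: 23.45
tool_pos: [0.6013, -0.1632, 0.2073]
eef_rot: [-2.232, -2.211, 0.003]
ft_force: [0.2, 1.2, -2.2]
opening: 0.0553
t 23.45 tcp [ 601.3 -163.2  207.3] grasp [ 601.1 -163.4   52.3] turn needed [ 0.0009 -0.0016  0.0095] F [ 0.2  1.2 -2.2] op 55.3
shift [ 2.2  2.2 -0.3]
```

```bash
python3 -m crank '2.3 2.3 1 0 0 0; 0 0 0 0 0 0; 0 0 -1 0 0 0; 0 0 -0.5 0 0 0; 0 0 -0.5 0 0 0; 0 0 -0.5 0 0 0; 0 0 0 0 0 0; 0 0 0 0 0 0'; python3 st.py 603.5 -161 207
```

```text
clock: 24.45
tool_pos: [0.6038, -0.1606, 0.2068]
eef_rot: [2.231, 2.211, -0.002]
ft_force: [-0.4, 0.4, 0.1]
opening: 0.0554
t 24.45 tcp [ 603.8 -160.6  206.8] grasp [ 603.7 -160.8   51.8] turn needed [ 0.0012 -0.0005  0.0092] F [-0.4  0.4  0.1] op 55.4
shift [-0.3 -0.4  0.2]
```

```bash
python3 -m crank '0 0 -0.5 0 0 0; 0 0 -0.5 0 0 0; 0 0 0 0 0 0; 0 0 0 0 0 0; 0 0 0 0 0 0; 0 0 0 0 0 0; 0 0 0 0 0 0; 0 0 0 0 0 0'; python3 st.py 603.5 -161 207
```

```text
clock: 25.45
tool_pos: [0.6037, -0.1606, 0.2067]
eef_rot: [2.231, 2.21, -0.002]
ft_force: [-1.1, 1.1, 1.9]
opening: 0.0552
t 25.45 tcp [ 603.7 -160.6  206.7] grasp [ 603.7 -160.8   51.7] turn needed [0.0014 0.     0.0092] F [-1.1  1.1  1.9] op 55.2
shift [-0.2 -0.4  0.3]
```

```bash
python3 -m crank '0 0 0 0 0 0; 0 0 0 0 0 0; 0 0 0 0 0 0; 0 0 0 0 0 0; 0 0 10 0 0 0; 0 0 25 0 0 0; 0 0 50 0 0 0; 0 0 50 0 0 0' 20; python3 st.py 464.3 -126 340; python3 -m crank '-15 3 0 0 0 0; -30 7 0 0 0 0; -32 8 0 0 0 0; -32 8 0 0 0 0; -20 5 0 0 0 0; -8 2 0 0 0 0; 0 0 0 0 0 0; 0 0 0 0 0 0' 0;  python3 st.py 464.3 -126 200
```

```text
clock: 26.45
tool_pos: [0.6029, -0.1604, 0.343]
eef_rot: [-2.228, -2.208, 0.006]
ft_force: [1.6, -1.0, 0.3]
opening: 0.0786
t 26.45 tcp [ 602.9 -160.4  343. ] grasp [ 602.  -160.2  188. ] turn needed [-0.0009 -0.0059  0.0094] F [ 1.6 -1.   0.3] op 78.6
shift [-138.6   34.4   -3. ]
clock: 27.45
tool_pos: [0.4629, -0.1266, 0.3535]
eef_rot: [2.225, 2.204, 0.004]
ft_force: [0.6, -0.4, 0.2]
opening: 0.0854
t 27.45 tcp [ 462.9 -126.6  353.5] grasp [ 464.2 -127.5  198.5] turn needed [0.0056 0.0089 0.0094] F [ 0.6 -0.4  0.2] op 85.4
shift [   1.4    0.6 -153.5]
```

```bash
python3 -m crank '1.5 0.5 -10 0.005 0.009 0.009; 0 0 -20 0 0 0; 0 0 -20 0 0 0; 0 0 -15 0 0 0; 0 0 -5 0 0 0; 0 0 0 0 0 0; 0 0 0 0 0 0; 0 0 0 0 0 0';  python3 st.py 464.3 -126 200; python3 - <<'E'
from station import *
from h import *
t=get_image("side")
cv2.imwrite("pics/g5.png",cv2.convertScaleAbs(cv2.resize(t["frame"][110:310,250:450],None,fx=3,fy=3,interpolation=3),alpha=1.6))
E
```

```text
clock: 28.45
tool_pos: [0.4675, -0.1269, 0.278]
eef_rot: [-2.216, -2.221, 0.003]
ft_force: [-0.4, 0.7, 0.1]
opening: 0.0855
t 28.45 tcp [ 467.5 -126.9  278. ] grasp [ 466.8 -126.6  123. ] turn needed [-0.0018 -0.0043 -0.0024] F [-0.4  0.7  0.1] op 85.5
shift [ -3.2   0.9 -78. ]
```

View pics/g5.png

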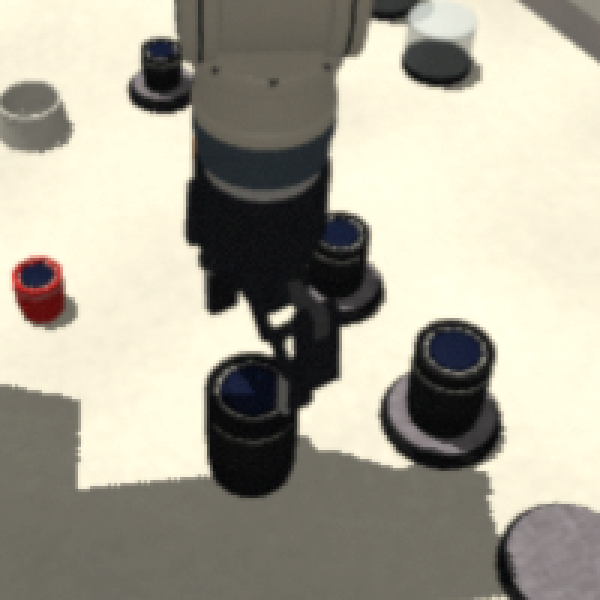

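The side view shows lens1 (160,65), lens2 (340,250) and lens3 (452,365) upright on their bases, with the jaws over lens4 at (250,390). Descending.

```bash
python3 -m crank '-3 1 0 0 -0.004 0; 0 0 -15 0 0 0; 0 0 -18 0 0 0; 0 0 -18 0 0 0; 0 0 -15 0 0 0; 0 0 -8 0 0 0; 0 0 0 0 0 0; 0 0 0 0 0 0';  python3 st.py 464.3 -126 200
```

```text
clock: 29.5
tool_pos: [0.4637, -0.1256, 0.2048]
eef_rot: [2.216, 2.221, 0.006]
ft_force: [0.6, 0.1, -0.8]
opening: 0.0856
t 29.5 tcp [ 463.7 -125.6  204.8] grasp [ 464.6 -125.7   49.8] turn needed [ 0.0004  0.0056 -0.0024] F [ 0.6  0.1 -0.8] op 85.6
shift [ 0.6 -0.4 -4.8]
```

```bash
python3 -m crank '0 0 -4 0 0.004 0;0 0 0 0 0 0;0 0 0 0 0 0;0 0 0 0 0 0;0 0 0 0 0 0;0 0 0 0 0 0;0 0 0 0 0 0;0 0 0 0 0 0' 255 50;  python3 st.py 605.3 -303.3 255
```

```text
clock: 30.5
tool_pos: [0.4639, -0.1257, 0.2013]
eef_rot: [2.217, 2.222, 0.001]
ft_force: [0.2, -0.5, -2.0]
opening: 0.0633
t 30.5 tcp [ 463.9 -125.7  201.3] grasp [ 464.2 -125.9   46.3] turn needed [ 0.0011  0.0023 -0.0024] F [ 0.2 -0.5 -2. ] op 63.3
shift [ 141.4 -177.6   53.7]
```

```bash
python3 -m crank '0 0 20 0 0 0; 0 0 30 0 0 0; 5 -30 5 0 0 0; 15 -45 0 0 0 0; 35 -45 0 0 0 0; 40 -35 0 0 0 0; 30 -17 0 0 0 0; 10 -2 0 0 0 0'; python3 st.py 605 -303 215
```

```text
clock: 31.5
tool_pos: [0.6006, -0.3045, 0.2558]
eef_rot: [-2.216, -2.223, -0.0]
ft_force: [0.7, 0.4, -3.7]
opening: 0.063
t 31.5 tcp [ 600.6 -304.5  255.8] grasp [ 600.3 -304.2  100.8] turn needed [-0.0016 -0.0015 -0.0032] F [ 0.7  0.4 -3.7] op 63.0
shift [  4.4   1.5 -40.8]
```

```bash
python3 -m crank '3 1 -10 0 0 0; 0 0 -12 0 0 0; 0 0 -8 0 0 0; 0 0 -4 0 0 0; 0 0 -2 0 0 0; 0 0 0 0 0 0; 0 0 0 0 0 0; 0 0 0 0 0 0'; python3 st.py 605 -303 215
```

```text
clock: 32.5
tool_pos: [0.6018, -0.3012, 0.2172]
eef_rot: [-2.213, -2.223, 0.001]
ft_force: [0.8, -0.6, -2.1]
opening: 0.0633
t 32.5 tcp [ 601.8 -301.2  217.2] grasp [ 601.2 -300.7   62.2] turn needed [-0.003  -0.0037 -0.0044] F [ 0.8 -0.6 -2.1] op 63.3
shift [ 3.2 -1.8 -2.2]
```

```bash
python3 -m crank '3.2 -2 0.5 -0.003 -0.003 0; 0 0 0 0 0 0; 0 0 -1 0 0 0; 0 0 -0.5 0 0 0; 0 0 -0.5 0 0 0; 0 0 -0.5 0 0 0; 0 0 0 0 0 0; 0 0 0 0 0 0'; python3 st.py 605 -303 215
```

```text
clock: 33.5
tool_pos: [0.6053, -0.3034, 0.2155]
eef_rot: [2.216, 2.226, -0.001]
ft_force: [0.2, 0.1, -2.7]
opening: 0.063
t 33.5 tcp [ 605.3 -303.4  215.5] grasp [ 605.3 -303.4   60.5] turn needed [ 0.0005 -0.0001 -0.0045] F [ 0.2  0.1 -2.7] op 63.0
shift [-0.3  0.4 -0.5]
```

```bash
python3 -m crank '0 0 -0.5 0 0 0; 0 0 0 0 0 0; 0 0 -0.5 0 0 0; 0 0 0 0 0 0; 0 0 -0.5 0 0 0; 0 0 0 0 0 0; 0 0 0 0 0 0; 0 0 0 0 0 0'; python3 st.py 605 -303 215
```

```text
clock: 34.5
tool_pos: [0.6051, -0.3033, 0.2154]
eef_rot: [2.215, 2.225, -0.0]
ft_force: [-1.9, 0.8, 2.3]
opening: 0.0632
t 34.5 tcp [ 605.1 -303.3  215.4] grasp [ 605.2 -303.5   60.4] turn needed [ 0.0011  0.0009 -0.0045] F [-1.9  0.8  2.3] op 63.2
shift [-0.1  0.3 -0.4]
```

The z force rose to +2.3 N, so lens4 has touched its pad. Releasing, rising, then withdrawing for a final look.

```bash
python3 -m crank '0 0 0 0 0 0; 0 0 0 0 0 0; 0 0 0 0 0 0; 0 0 0 0 0 0; 0 0 0 0 0 0; 0 0 10 0 0 0; 0 0 30 0 0 0; 0 0 50 0 0 0' 0; python3 st.py; python3 -m crank '0 0 45 0 0 0; -20 20 20 0 0 0; -30 45 0 0 0 0; -30 45 0 0 0 0; -30 50 0 0 0 0; -30 50 0 0 0 0; -30 50 0 0 0 0; -20 50 0 0 0 0'; python3 -m crank '-15 55 0 0 0 0; -15 55 0 0 0 0; -15 55 0 0 0 0; -15 55 0 0 0 0; -15 55 0 0 0 0; -15 55 0 0 0 0; -5 35 0 0 0 0; 0 0 0 0 0 0'
python3 - <<'E'
from station import *
from h import *
t=get_image("top");s=get_image("side")
for n,q in dict(l1=(.602,.290),l2=(.605,-.0125),l3=(.6035,-.161),l4=(.605,-.303),hood=(.47,.299),jar=(.591,.141),red=(.392,.085)).items():
    print(n,*[[float(v) for v in (top(i,q,.055,.004) or [])] for i in (t,s)])
    for i in (t,s):
        if n[0]!="l": continue
        P=world(i);m=(np.hypot(P[...,0]-q[0],P[...,1]-q[1])<.056)&(abs(P[...,2]-.0155)<.006)
        if m.sum()<20: continue
        Q=P[m][:,:2].astype(np.float32);c=cv2.minEnclosingCircle(Q);print("   base circle",np.round(np.array(c[0])*1e3,1),round(2e3*c[1],1))
a=cv2.resize(t["frame"][130:260,170:470],None,fx=2,fy=2,interpolation=3);b=cv2.resize(s["frame"][60:350,200:500],(600,330))
b=cv2.resize(s["frame"][100:350,200:500],None,fx=2,fy=1.3)
cv2.imwrite("pics/end.png",cv2.convertScaleAbs(np.vstack([a,b]),alpha=1.6))
E
```

```text
clock: 35.5
tool_pos: [0.6048, -0.3032, 0.3045]
eef_rot: [-2.213, -2.223, 0.002]
ft_force: [0.9, -0.5, 0.3]
opening: 0.0854
t 35.5 tcp [ 604.8 -303.2  304.5] grasp [ 604.2 -302.8  149.5] turn needed [-0.0023 -0.0042 -0.0043] F [ 0.9 -0.5  0.3] op 85.4
clock: 36.5
tool_pos: [0.4081, 0.012, 0.3816]
eef_rot: [2.215, 2.212, 0.007]
ft_force: [1.2, 1.2, 0.2]
opening: 0.0854
clock: 37.5
tool_pos: [0.3039, 0.3903, 0.3896]
eef_rot: [2.207, 2.212, 0.027]
ft_force: [-0.2, 0.3, -0.2]
opening: 0.0853
l1 [603.5, 289.9, 603.2, 289.7, 51.9, 40.5] [600.9, 288.9, 600.2, 289.3, 52.1, 45.5]
   base circle [605.5 292.1] 66.1
   base circle [600.6 289.9] 64.8
l2 [606.9, -11.5, 607.1, -11.5, 66.1, 47.7] [605.0, -13.4, 604.6, -13.5, 66.2, 53.5]
   base circle [607.1 -10.9] 77.1
   base circle [606.  -12.9] 76.0
l3 [604.5, -160.2, 604.2, -160.5, 82.4, 57.0] [602.9, -161.8, 602.8, -160.6, 82.1, 58.6]
   base circle [ 603.3 -158.7] 88.1
   base circle [ 602.4 -161.9] 84.3
l4 [606.1, -302.0, 606.3, -302.0, 98.4, 63.6] [603.6, -304.5, 604.5, -304.4, 97.7, 67.3]
   base circle [ 606.8 -301.6] 98.0
   base circle [ 603.  -303.3] 97.0
hood [471.0, 299.8, 471.1, 299.7, 35.8, 60.4] [470.1, 298.1, 470.0, 298.6, 35.7, 66.2]
jar [591.9, 142.4, 591.8, 142.3, 86.2, 53.9] [589.6, 140.0, 591.6, 140.2, 85.6, 57.6]
red [392.2, 85.7, 392.2, 85.8, 39.1, 39.5] [391.0, 83.4, 392.1, 83.0, 38.5, 44.0]
```

View pics/end.png

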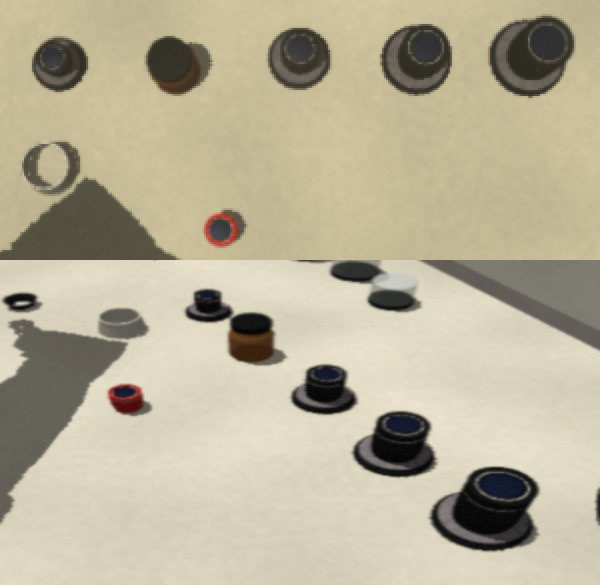

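All four lenses stand upright and centred on their own bases (top half of the picture: (55,60), (300,50), (425,47), (547,42)). The hood, jar and red piece haven't moved. Handing in.

```bash
python3 -c "
from station import *
print(job_done(), read_state()['clock'])"
```

```text
the job is handed in; nothing more can be done
the job is handed in; nothing more can be done
```

All four lenses are standing upright on their own bases, placed in order from smallest to largest. I handed the job in at about 38 s of the 96 s allowed. Each lens was lowered in small steps until the wrist force showed about 2 N of contact, then released.

**Placement:** in the final two-view check, lens tops read 52, 66, 82 and 98 mm against 52, 66, 82 and 98 expected. Each lens is within about 3 mm of its base centre.

**Left alone:** the hood, jar and red look-alike read where they started, to about 2 mm.

**Disagreements:**
- The two cameras differ by 2–3 mm in y throughout, so I aimed at their average.
- For lens1 the top view puts it 2.6 mm off the pad's centre, while the side view says about 1 mm.
- After the lens1 release the tool overshot lens2 by about 11 mm. I corrected this before gripping, without touching anything.

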